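# Slide the flat gauge under the measuring bridge

## Robot

A 6-joint arm with a two-finger parallel gripper is mounted at the origin on the work surface. World frame = base frame: x ahead of the robot, y to its left, z up, the work surface at z = 0. Lengths are in m, angles in rad, forces in N, time in s.
With the tool pointing down it reaches from about 0.3 to 0.85 m from the base axis. Payload 4.2 kg.
Tool frame: the origin (TCP) lies on the centre line of the jaws, within the pads' length; the fingertips stand bot.tips_ahead ahead of it and the grasp point (between the pads) lies 6 mm ahead of it (bot.tips_ahead is the distance from the TCP to the fingertips, in m); z points along the fingers, y is the line along which they close (so a half turn about z gives the same grasp; the last joint's range is limited). The gripper opens to 91 mm and grips with 3 to 60 N. Pads are 32 mm wide; open, the fingers measure 118 mm over their backs; the gripper's body (76 mm by 178 mm) begins 60 mm behind the grasp point.
Start: joints at [-1.322, 0.32, 1.565, -0, 1.257, -0.02], TCP at [0.153, -0.554, 0.239] pointing down, gripper open.
Joint ranges: [-3.11, 3.11], [-0.84, 2.01], [0.21, 2.61], [-1.34, 4.49], [0.05, 2.63], [-2.56, 2.56]. Speed limits (rad/s): [2.57, 2.57, 3.14, 3.14, 3.14, 3.14].

## Interface

Orientations are given as a rotation vector (axis times angle).
In Python, from rig import bot, grab_frame, calibration, ticket gives the robot as it stands.
- The arm moves only by the shell command python3 -m creep 'ROWS'. ROWS is JSON, a list of rows, each a list of 3 entries, a list of its own where there are three numbers: the shift along the tool's x, y, z in m, then the turn about the tool's z in degrees, then the closure, from -1 (fully open) to 1 (shut), so that 0 is half open. A call has 1 to 10 rows; each row is the pose to reach, as a shift and turn from the pose commanded when the call began, along the tool's axes at that moment; what a row does not reach only later rows make up. A row lasts 1/10 s, in which the tool goes at most 50 mm and 8.59 degrees, less where a joint would pass 70% of its speed; a pose out of reach is approached as far as the arm can. A call with a gripper value outside its range is refused whole. The fingers move at their own pace and stop on an object; the grip force is fixed at half the most. Time passes only in rows, so rows that repeat a pose let the fingers close. It gives the time, the measured TCP pose, the force, the opening and the grip force at its end, in the units of the state.
- bot.sense(): the state, without advancing time (a new reading comes with each control period).
- grab_frame(name): name is "scene" or "top"; returns (picture, depth): 480x640x3 uint8, blue, green, red; 480x640 float32, m along the optical axis (not along the pixel's ray), 0 where there is no reading.
- calibration(name): a dict with "fx", "fy", "cx", "cy" (pixels), "k1" (the pictures are not rectified: a ray, as slopes to the right and down, at radius r is drawn at 1 + k1 r^2 times it, then the intrinsics apply), "rvec" (rotation vector, rad) and "tvec" (3), from world to camera coordinates, as OpenCV has them. Camera axes: x right, y down, z forward; pixel columns grow to the right and rows downward; lengths in m; the calibration is good to about 2 mm. A picture is of the moment at which its call begins. calibration takes no time and is no camera call.
- ticket.close_job(): hands the job in; it is judged then, once.
The state is a dict: "time_s": time; "joints": joint angles; "qd": joint speeds; "joint_efforts": joint torques, N m; "eef_pos": TCP position; "tool_rot": TCP orientation; "wrist_force": force on the tool from outside, world axes, zero at the start; "ft_torque": the same for the moment, N m; "grip_width": opening from 0.0 (shut) to 1.0 (fully open); "grip_force": force on a finger pad.
Only numpy, scipy, OpenCV 4.12 (cv2) and the standard library are available. Lean on these libraries where they do the work, as an engineer would, in place of code of your own. Each camera call takes 0.05 s, during which the arm holds its last target. There are 200 camera calls.

## Task

With the fingertips, push the flat aluminium gauge plate along the granite, short end first, under the low blue bridge from its open side until its leading end sits flush against the red stop; keep the plate flat on the granite, never lifted or tipped. Then press the green button on the console fully down to take the reading and let go. Leave the V-block, brass pin, steel ring and bottle undisturbed.

Things in the scene. Friction and masses are not known exactly. Their poses are not given: they have to be found in the camera images.
- plate: Loose flat aluminium plate, 150 mm long (own x) x 90 mm wide (own y) x 16 mm thick (own z), corners rounded 10 mm, about 0.55 kg. It lies on the granite in front of the bridge's open side, off centre and askew. Origin: centre of its underside. Both short ends are alike and either may lead.
- bridge: Fixed measuring bridge. Own +x is the direction in which the plate slides in (open side at -x), y across, z up. Origin: on the granite under the middle of the beam. With the plate home, the plate's origin is at this origin and its rear end, at x = -75 mm, stands out 55 mm in front of the beam.
- beam_under (a point): Middle of the underside of the blue beam, 19 mm above the granite: 3 mm headroom over the plate. The beam spans x = -20 to +20 mm of the bridge, its top at 45 mm; a black sensor head, 28 mm across, stands on its middle up to 86 mm.
- bridge_leg (a point): Middle of the inner face of the +y steel leg, y = +52 mm of the bridge. The other leg mirrors it: passage 104 mm wide, 7 mm each side of a centred plate. Legs: x = -20 to +20 mm, 18 mm thick, 45 mm high. 10 mm high tie bars run on from them to the stop.
- stop_face (a point): Middle of the front face of the fixed red stop bar, which stands across the passage behind the beam, at x = +75 mm of the bridge; 104 mm wide, 22 mm high.
- read_button (a joint): Spring button, travel 0.006 m: 0 is up, 0.006 is fully down; full press takes 5 N. It springs back when let go.
- read_button_top (a point): Centre of the top face of the green button (28 mm across), at rest; it is pressed straight down. It sits in a black housing on a cream console 90 x 80 mm, 35 mm high.
- vblock: Bystander: loose bright steel V-block, 50 x 44 x 35 mm, beside the bridge. Origin: centre of its underside.
- pin_gauge: Bystander: loose upright brass pin, 24 mm across, 60 mm high. Origin: centre of its underside.
- ring_gauge: Bystander: loose steel ring lying flat, 56 mm across, 22 mm high. Origin: centre of its underside.
- bottle: Bystander: loose upright clear bottle with white cap, 56 mm across, 140 mm high. Origin: centre of its underside.
Not all that is in view belongs to the job. What is shaped like the part that bears read_button but brown is not meant.

How it is judged:
By the outcome, as a careful person would: the job done as asked, in the order asked, and still so for the second after the job is handed in, with the robot touching nothing.
It also fails if it takes over 72 s, if anything falls off the work surface, if the arm or the gripper's body presses on something with over 40 N, if the wrist force passes 120 N, or if a joint passes its speed limit or range.

## Working session

There is one attempt and no reset: what is moved stays moved. The work goes in short steps, Python scripts to look and compute and a shell command to move; the robot and the scene stay as the last step left them, time stands still between calls to the robot, and variables do not carry over. Pictures are saved under pics/ and viewed, at most 10 in all, crops included, and the job is handed in when it is done.

```bash
mkdir -p pics; ls
python3 - <<'E'
from rig import bot, grab_frame, calibration
import cv2,numpy as np
for n in("scene","top"):
    im,d=grab_frame(n); cv2.imwrite(f"pics/{n}0.png",im); np.save(f"{n}0.npy",d); print(n,calibration(n))
s=bot.sense(); print(s,bot.tips_ahead)
E
```

```text
pics
scene {'fx': 452.59300747332645, 'fy': 452.59300747332645, 'cx': 319.4630539891352, 'cy': 238.22793824809426, 'k1': -0.008820149236089292, 'rvec': array([ 2.35168446,  0.58765839, -0.25164293]), 'tvec': array([-0.47292677, -0.26410461,  1.11255276])}
top {'fx': 532.9312929358008, 'fy': 532.9312929358008, 'cx': 308.7236852009153, 'cy': 240.83850133658703, 'k1': -0.1527940439091016, 'rvec': array([ 2.21372256, -2.15244228,  0.13674284]), 'tvec': array([-0.17976127,  0.58269644,  1.12818855])}
{'time_s': 0.1, 'joints': array([-1.32198909e+00,  3.20209294e-01,  1.56553022e+00,  3.30208770e-06,
        1.25738506e+00, -2.00130648e-02]), 'qd': array([ 0.00033345, -0.00237718, -0.00352433,  0.00011131, -0.00050925,
        0.00026448]), 'joint_efforts': array([ 1.31699272e-05, -4.13332021e+01, -2.32509542e+01,  7.29068276e-02,
        4.21835238e-02, -5.95087090e-05]), 'eef_pos': array([ 0.1526128 , -0.55396324,  0.23822545]), 'tool_rot': array([-3.11174887e+00, -4.20786069e-01,  2.69646868e-04]), 'wrist_force': array([-0.08833713, -0.3497478 , -0.34570982]), 'ft_torque': array([0.05593111, 0.00925796, 0.02566484]), 'grip_force': 0.0, 'grip_width': 0.9974104077239558} 0.025
```

View pics/scene0.png

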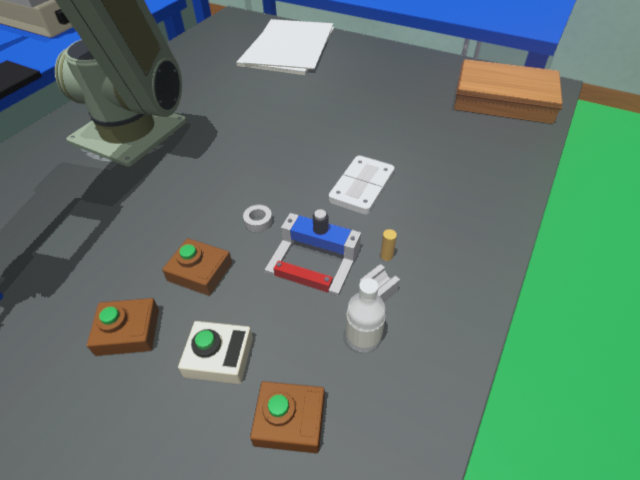

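View pics/top0.png

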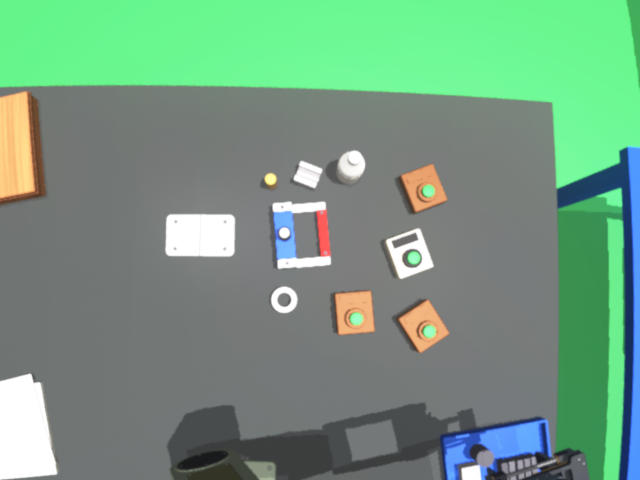

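The plate is at top (200,235), the beam at (285,235) and the stop at (323,233). The pin is at (271,180), the V-block at (308,175), the bottle at (350,168) and the ring at (285,299). There are four consoles: brown at (424,189), (354,313) and (424,326), and cream at (409,254) with its button at (414,258). The cream one fits the description. An enlarged crop will confirm it and give the corners.

Run:
```python
import cv2
im=cv2.imread("pics/top0.png")
a=cv2.resize(im[190:290,155:355],None,fx=4,fy=4,interpolation=cv2.INTER_CUBIC)
b=cv2.resize(im[225:285,380:440],(200,200),interpolation=cv2.INTER_CUBIC)
import numpy as np
c=np.zeros((600,800,3),np.uint8);c[:400]=a;c[400:,:200]=b
cv2.imwrite("pics/crop0.png",c)
```

```text
(no output)
```

View pics/crop0.png

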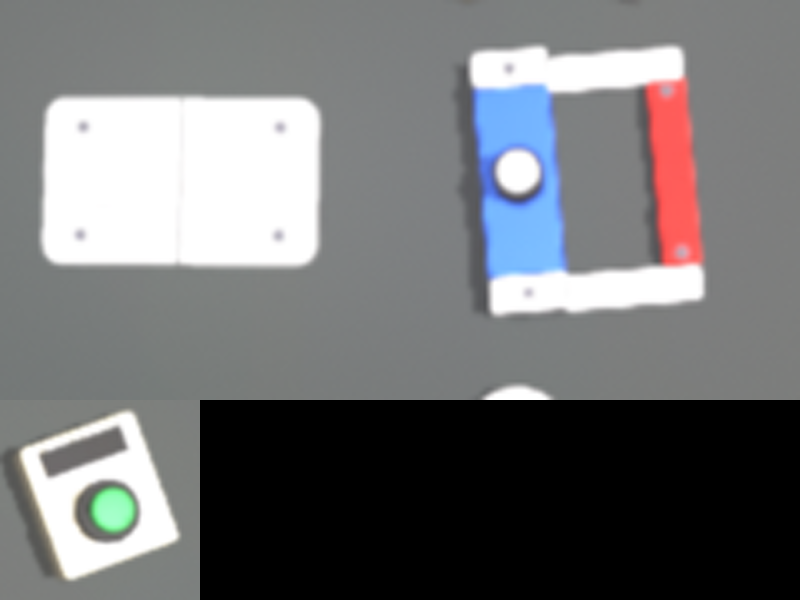

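The crop confirms the cream console with a black housing, its button at (413.6,258). The plate corners, its holes and the bridge and stop screws are all clear.

```bash
cat > h.py <<'E'
import cv2,numpy as np
from rig import calibration,bot
def world(n,px,z):
    c=calibration(n);K=np.array([[c["fx"],0,c["cx"]],[0,c["fy"],c["cy"]],[0,0,1]])
    R=cv2.Rodrigues(np.array(c["rvec"]))[0];t=np.array(c["tvec"])
    p=cv2.undistortPoints(np.float64(px).reshape(-1,1,2),K,np.array([c["k1"],0,0,0])).reshape(-1,2)
    r=np.c_[p,np.ones(len(p))]@R; o=-R.T@t
    return o+r*((z-o[2])/r[:,2])[:,None]
def wd(n,px,d):
    c=calibration(n);K=np.array([[c["fx"],0,c["cx"]],[0,c["fy"],c["cy"]],[0,0,1]])
    R=cv2.Rodrigues(np.array(c["rvec"]))[0];t=np.array(c["tvec"])
    p=cv2.undistortPoints(np.float64(px).reshape(-1,1,2),K,np.array([c["k1"],0,0,0])).reshape(-1,2)
    return (np.c_[p,np.ones(len(p))]*d-t)@R
def cp(l): return [(155+(u+.5)/4-.5,190+(v+.5)/4-.5) for u,v in l]
E
python3 - <<'E'
from h import *
np.set_printoptions(precision=4,suppress=True)
def show(k,P): print(k,P[:,:2].tolist() if 0 else P.round(4).tolist())
H=world("top",cp([(83,126),(280,127),(279,235.5),(80,235)]),.016);show("holes",H);print(H.mean(0))
C=world("top",cp([(44,97),(320,97),(319,266),(41,265)]),.016);show("corn",C);print(C.mean(0))
def ang(a,b): v=b-a; return np.degrees(np.arctan2(v[1],v[0]))
print("plate ang",ang(H[0],H[1]),ang(H[3],H[2]),ang(C[0],C[1]),ang(C[3],C[2]))
L=world("top",cp([(509,68),(529,293)]),.045);show("legs",L);print(L.mean(0),np.linalg.norm(L[0]-L[1]),ang(L[1],L[0])-90)
S=world("top",cp([(667,91),(682,253)]),.022);show("stop",S);print(S.mean(0),ang(S[1],S[0])-90)
F=world("top",cp([(645,82),(660,264)]),.022);show("stopface",F)
d=np.load("top0.npy")
print(d[258,414],"button",wd("top",[(413.6,258)],d[258,414]),"cons",wd("top",[(420,245)],d[245,420]))
for n,p,z in(("pin",(271,180),.06),("v",(308,175),.035),("ring",(285,299),.022)):show(n,world("top",[p],z))
print("head",wd("top",cp([(518,172)]),d[233,284]))
print("gr",wd("top",[(240,235)],d[235,240]))
E
```

```text
holes [[0.6242, 0.1333, 0.016], [0.6268, 0.0234, 0.016], [0.5666, 0.0214, 0.016], [0.5636, 0.1318, 0.016]]
[0.5953 0.0775 0.016 ]
corn [[0.6399, 0.1562, 0.016], [0.6441, 0.0019, 0.016], [0.5505, -0.0014, 0.016], [0.5463, 0.1528, 0.016]]
[0.5952 0.0774 0.016 ]
plate ang -88.68014065150409 -88.42658145409573 -88.41805941731015 -88.45873711313068
legs [[0.6587, -0.103, 0.045], [0.5374, -0.1175, 0.045]]
[ 0.5981 -0.1102  0.045 ] 0.12219490949693246 -83.15716454664049
stop [[0.6523, -0.1898, 0.022], [0.563, -0.2002, 0.022]]
[ 0.6077 -0.195   0.022 ] -83.36466036051273
stopface [[0.657, -0.1775, 0.022], [0.5566, -0.1883, 0.022]]
1.13584 button [[ 0.5546 -0.3886  0.0572]] cons [[ 0.585  -0.4074  0.0361]]
pin [[0.7135, -0.0781, 0.06]]
v [[0.7326, -0.1578, 0.035]]
ring [[0.4601, -0.1154, 0.022]]
head [[ 0.5979 -0.1105  0.084 ]]
gr [[ 0.5991 -0.0103  0.001 ]]
```

```bash
python3 -m creep '[[[0.342,-0.239,0],4,-0.6],[[0.342,-0.239,0],4,-0.6],[[0.342,-0.239,0],4,-0.6],[[0.342,-0.239,0],4,-0.6],[[0.342,-0.239,0],4,-0.6],[[0.342,-0.239,0],4,-0.6],[[0.342,-0.239,0],4,-0.6],[[0.342,-0.239,0],4,-0.6],[[0.342,-0.239,0],4,-0.6],[[0.342,-0.239,0],4,-0.6]]'
cat >> h.py <<'E'
B=np.array([0.598,-0.1102]);U=np.array([np.cos(np.radians(-83.2)),np.sin(np.radians(-83.2))]);N=np.array([-U[1],U[0]])
def rel(bx,by,z,yaw):
    "tool-frame shift and turn to bring TCP to bridge (bx,by), height z, tool x at bridge-relative yaw"
    s=bot.sense();R=cv2.Rodrigues(np.array(s["tool_rot"]))[0];p=np.array(s["eef_pos"])
    t=np.r_[B+bx*U+by*N,z];y=np.degrees(np.arctan2(R[1,0],R[0,0]))
    d=((p[:2]-B)@U,(p[:2]-B)@N)
    print("t",s["time_s"],"bridge xy",np.round(d,4),"z",p[2].round(4),"yawrel",round(y+83.2,2),"F",np.round(s["wrist_force"],1))
    print("shift",(R.T@(t-p)).round(4),"turn",round((y+83.2-yaw+180)%360-180,2),"grip",s["grip_width"])
E
python3 -c "
from h import *
rel(-.1865,.11,.239,90)"
```

```text
time_s: 1.1
eef_pos: [0.4201, -0.2311, 0.2386]
tool_rot: [-3.125, -0.319, 0.0]
wrist_force: [0.5, -0.1, -0.0]
grip_width: 0.801
grip_force: 0.0
t 1.1 bridge xy [ 0.099 -0.191] z 0.2386 yawrel 94.84 F [ 0.5 -0.1 -0. ]
shift [ 3.24e-01 -2.59e-01 -3.00e-04] turn 4.84 grip 0.8009294841700068
```

```bash
python3 -m creep '[[[0.324,-0.259,0],4.8,-0.6],[[0.324,-0.259,0],4.8,-0.6],[[0.324,-0.259,0],4.8,-0.6],[[0.324,-0.259,0],4.8,-0.6],[[0.324,-0.259,0],4.8,-0.6],[[0.324,-0.259,0],4.8,-0.6],[[0.324,-0.259,0],4.8,-0.6],[[0.324,-0.259,0],4.8,-0.6],[[0.324,-0.259,0],4.8,-0.6],[[0.324,-0.259,0],4.8,-0.6]]'
python3 -c "
from h import *
rel(-.1865,.11,.030,90)"
```

```text
time_s: 2.1
eef_pos: [0.6863, 0.0854, 0.2373]
tool_rot: [3.136, 0.183, -0.002]
wrist_force: [-0.2, -0.9, 0.3]
grip_width: 0.803
grip_force: 0.0
t 2.1 bridge xy [-0.1838  0.1108] z 0.2373 yawrel 89.89 F [-0.2 -0.9  0.3]
shift [-0.0005 -0.0028  0.2073] turn -0.11 grip 0.8026878217596705
```

```bash
python3 -m creep '[[[0,0,0.04],0,-0.6],[[0,0,0.08],0,-0.6],[[0,0,0.12],0,-0.6],[[0,0,0.15],0,-0.6],[[0,0,0.175],0,-0.6],[[0,0,0.19],0,-0.6],[[0,0,0.2],0,-0.6],[[0,0,0.205],0,-0.6],[[0,0,0.208],0,-0.6],[[0,0,0.208],0,-0.6]]'
python3 - <<'E'
from h import *
from rig import grab_frame
rel(-.1865,.061,.030,90)
im,d=grab_frame("top"); cv2.imwrite("pics/top1.png",cv2.resize(im[130:290,140:350],None,fx=3.8,fy=3.75))
E
```

```text
time_s: 3.1
eef_pos: [0.6858, 0.0847, 0.0316]
tool_rot: [3.136, 0.181, 0.002]
wrist_force: [-0.2, -0.1, -0.6]
grip_width: 0.801
grip_force: 0.0
t 3.1 bridge xy [-0.1831  0.1102] z 0.0316 yawrel 89.8 F [-0.2 -0.1 -0.6]
shift [-0.0493 -0.0032  0.0016] turn -0.2 grip 0.8013687812403615
```

View pics/top1.png

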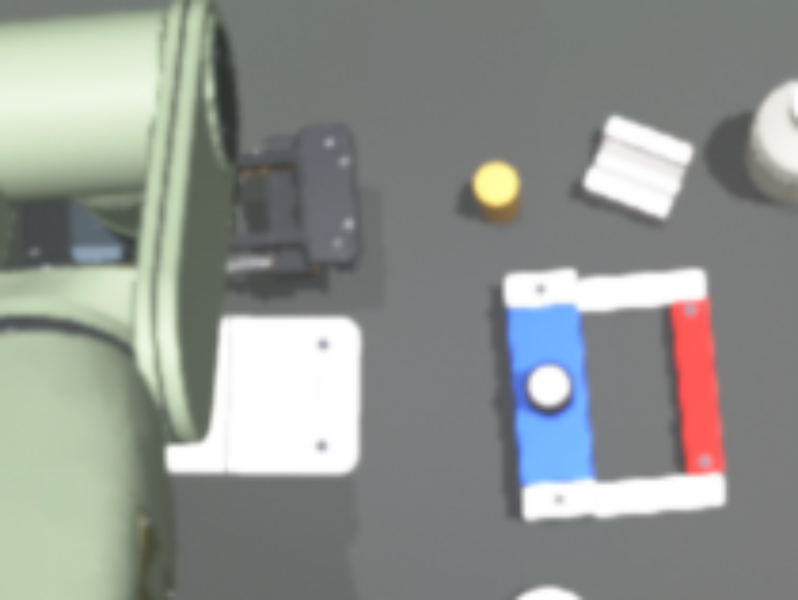

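The gripper is down beyond the plate's far side, clear of the pin at (497,185). Now the side push.

```bash
python3 -m creep '[[[-0.007,0,0.001],0,-0.6],[[-0.014,0,0.001],0,-0.6],[[-0.02,-0.001,0.001],0,-0.6],[[-0.025,-0.001,0.001],0,-0.6],[[-0.03,-0.001,0.001],0,-0.6],[[-0.035,-0.001,0.001],0,-0.6],[[-0.039,-0.001,0.001],0,-0.6],[[-0.043,-0.001,0.001],0,-0.6],[[-0.046,-0.001,0.001],0,-0.6],[[-0.049,-0.001,0.001],0,-0.6]]'
python3 -m creep '[[[0,0,0],0,-0.6],[[0.005,0,0],0,-0.6],[[0.015,0,0],0,-0.6],[[0.03,0,0],0,-0.6],[[0.03,0,-0.03],0,-0.6],[[0.03,0,-0.07],0,-0.6],[[0.03,0,-0.1],0,-0.6]]'
python3 -c "
from h import *
rel(-.33,.0,.13,180)"
```

```text
time_s: 4.15
eef_pos: [0.637, 0.08, 0.0302]
tool_rot: [3.136, 0.181, 0.002]
wrist_force: [3.4, 0.2, 1.8]
grip_width: 0.799
grip_force: 1.7
time_s: 4.85
eef_pos: [0.667, 0.0837, 0.1312]
tool_rot: [3.136, 0.181, -0.001]
wrist_force: [0.6, 0.2, -0.1]
grip_width: 0.799
grip_force: 0.0
t 4.85 bridge xy [-0.1844  0.0914] z 0.1312 yawrel 89.8 F [ 0.6  0.2 -0.1]
shift [-0.0919 -0.1453  0.0012] turn -90.2 grip 0.7991321132965262
```

```bash
python3 -m creep '[[[-0.02,-0.04,0],-8,0],[[-0.05,-0.08,0],-16,0],[[-0.07,-0.11,0],-24,0],[[-0.09,-0.145,0],-32,0],[[-0.092,-0.145,0],-40,0],[[-0.092,-0.145,0],-48,0],[[-0.092,-0.145,0],-56,0],[[-0.092,-0.145,0],-64,0],[[-0.092,-0.145,0],-72,0],[[-0.092,-0.145,0],-80,0]]'
python3 - <<'E'
from h import *
from rig import grab_frame
rel(-.33,.0,.03,180)
im,d=grab_frame("top"); cv2.imwrite("pics/top2.png",cv2.resize(im[190:290,155:355],None,fx=4,fy=4,interpolation=cv2.INTER_CUBIC))
E
```

```text
time_s: 5.85
eef_pos: [0.5583, 0.2171, 0.1294]
tool_rot: [-2.28, -2.161, 0.003]
wrist_force: [0.1, 0.5, -0.3]
grip_width: 0.499
grip_force: 0.0
t 5.85 bridge xy [-0.3297 -0.0006] z 0.1294 yawrel 170.13 F [ 0.1  0.5 -0.3]
shift [0.0005 0.0007 0.0994] turn -9.87 grip 0.4989797257494858
```

View pics/top2.png

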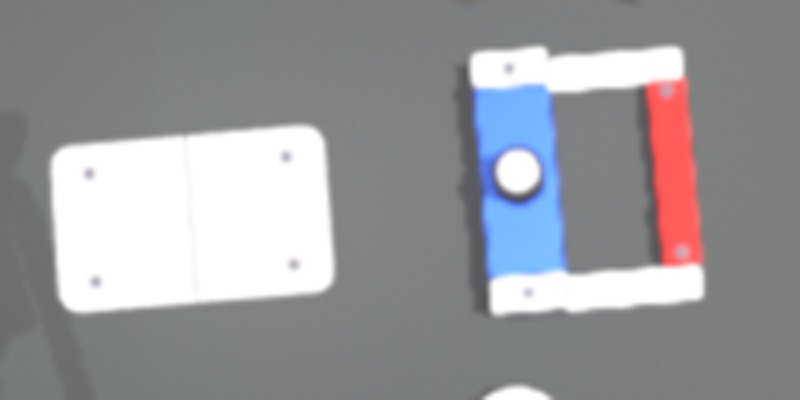

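The plate has rotated into line with the bridge: holes at crop (89,173), (286,156), (294,264), (96,282). Next I work out its pose in the bridge frame.

Run:
```python
from h import *
H=world("top",cp([(89,173.5),(286,156.5),(294,264.5),(96,282)]),.016)[:,:2]
f=lambda p:np.c_[(p-B)@U,(p-B)@N]
h=f(H);print(h.round(4),h.mean(0).round(4))
for a,b in((0,1),(3,2)):v=h[b]-h[a];print(np.degrees(np.arctan2(v[1],v[0])))
L=f(world("top",cp([(509,68),(529,293)]),.045)[:,:2]);print(L)
S=f(world("top",cp([(667,91),(682,253)]),.022)[:,:2]);print(S)
```

```text
[[-0.2371  0.0281]
 [-0.1272  0.0277]
 [-0.1274 -0.0322]
 [-0.2373 -0.0322]] [-0.1822 -0.0022]
-0.21375004213389878
-0.019185639490452416
[[-2.57752607e-06  6.11628758e-02]
 [ 8.87777867e-05 -6.10319995e-02]]
[[ 0.08547669  0.0445336 ]
 [ 0.0852182  -0.04541113]]
```

```bash
python3 -m creep '[[[0,0,0.03],-5,0],[[0,0,0.06],-9.9,0],[[0,0,0.08],-9.9,0],[[0,0,0.09],-9.9,0],[[0,0,0.096],-9.9,0],[[0,0,0.1],-9.9,0],[[0,0,0.1],-9.9,0]]'
python3 -c "
from h import *
rel(-.2775,.0,.03,180)"
```

```text
time_s: 6.6
eef_pos: [0.5586, 0.2172, 0.0302]
tool_rot: [2.092, 2.343, 0.001]
wrist_force: [0.6, -0.0, 0.1]
grip_width: 0.501
grip_force: 0.0
t 6.6 bridge xy [-3.298e-01 -3.000e-04] z 0.0302 yawrel 179.67 F [ 0.6 -0.   0.1]
shift [-0.0523  0.0006  0.0002] turn -0.33 grip 0.5013096830824312
```

```bash
python3 -m creep '[[[-0.02,0,0],-0.3,0],[[-0.035,0,0],-0.3,0],[[-0.045,0,0],-0.3,0],[[-0.05,0,0],-0.3,0],[[-0.055,0,0],-0.3,0],[[-0.061,0,0],-0.3,0],[[-0.068,0,0],-0.3,0],[[-0.076,0,0],-0.3,0],[[-0.084,0,0],-0.3,0],[[-0.092,0,0],-0.3,0]]'
python3 -m creep '[[[-0.008,0,0],0,0],[[-0.016,0,0],0,0],[[-0.024,0,0],0,0],[[-0.032,0,0],0,0],[[-0.038,0,0],0,0],[[-0.044,0,0],0,0],[[-0.048,0,0],0,0],[[-0.051,0,0],0,0],[[-0.053,0,0],0,0],[[-0.053,0,0],0,0]]'
python3 - <<'E'
from h import *
from rig import grab_frame
rel(-.091,.0,.03,180)
im,d=grab_frame("top"); cv2.imwrite("pics/top3.png",cv2.resize(im[190:290,155:355],None,fx=4,fy=4,interpolation=cv2.INTER_CUBIC))
E
```

```text
time_s: 7.6
eef_pos: [0.5691, 0.1253, 0.0302]
tool_rot: [2.086, 2.349, 0.001]
wrist_force: [-1.3, 4.1, 2.8]
grip_width: 0.497
grip_force: 2.3
time_s: 8.6
eef_pos: [0.5749, 0.0726, 0.0298]
tool_rot: [2.085, 2.349, -0.001]
wrist_force: [1.3, 2.7, 1.9]
grip_width: 0.502
grip_force: 1.0
t 8.6 bridge xy [-0.1842 -0.0012] z 0.0298 yawrel 180.01 F [1.3 2.7 1.9]
shift [-0.0932  0.0012 -0.0001] turn 0.01 grip 0.501820941628206
```

View pics/top3.png

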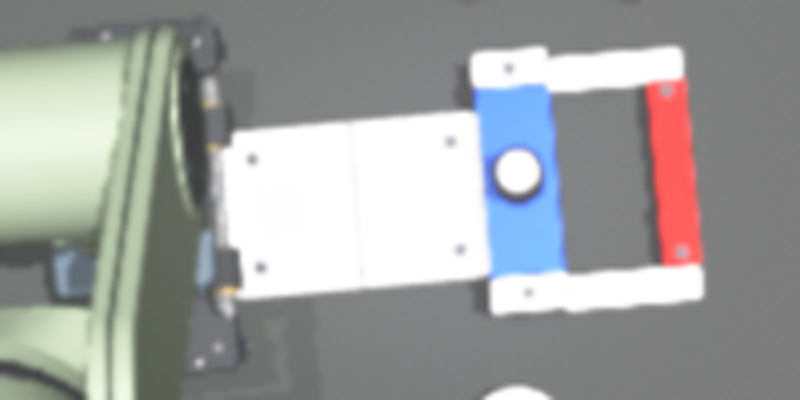

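The plate's leading end is just at the beam, near crop x≈480, and in line. Holes are at (252,159), (450,141), (460,249), (261,267).

Run:
```python
from h import *
H=world("top",cp([(252,159),(450,141),(460,249.5),(261,267)]),.016)[:,:2]
h=np.c_[(H-B)@U,(H-B)@N];print(h.mean(0).round(4))
for a,b in((0,1),(3,2)):v=h[b]-h[a];print(np.degrees(np.arctan2(v[1],v[0])))
```

```text
[-0.0909 -0.002 ]
0.10163753767777231
-0.06533455515529803
```

```bash
python3 -m creep '[[[-0.005,0,0],0,0],[[-0.012,0,0],0,0],[[-0.02,0,0],0,0],[[-0.028,0,0],0,0],[[-0.036,0,0],0,0],[[-0.044,0,0],0,0],[[-0.052,0,0],0,0],[[-0.06,0,0],0,0],[[-0.066,0,0],0,0],[[-0.07,0,0],0,0]]'
python3 -m creep '[[[-0.005,0,0],0,0],[[-0.009,0,0],0,0],[[-0.012,0,0],0,0],[[-0.014,0,0],0,0],[[-0.016,0,0],0,0],[[-0.017,0,0],0,0],[[-0.018,0,0],0,0]]'
python3 -m creep '[[[-0.001,0,0],0,0],[[-0.001,0,0],0,0]]'
python3 -c "
from h import *
rel(-.091,.0,.03,180)"
```

```text
time_s: 9.65
eef_pos: [0.5832, 0.0028, 0.0298]
tool_rot: [-2.086, -2.349, 0.001]
wrist_force: [-0.4, 2.2, -1.0]
grip_width: 0.502
grip_force: 1.2
time_s: 10.35
eef_pos: [0.5854, -0.0143, 0.0299]
tool_rot: [2.086, 2.349, -0.0]
wrist_force: [-0.7, 1.3, -1.9]
grip_width: 0.499
grip_force: 1.1
time_s: 10.55
eef_pos: [0.5856, -0.0155, 0.03]
tool_rot: [2.086, 2.349, -0.0]
wrist_force: [0.1, 1.3, -0.7]
grip_width: 0.5
grip_force: 0.8
t 10.55 bridge xy [-0.0955 -0.0011] z 0.03 yawrel 180.01 F [ 0.1  1.3 -0.7]
shift [-0.0045  0.0011 -0.    ] turn 0.01 grip 0.5003176728596391
```

Not at the stop yet, so I continue in small steps and watch the force.

```bash
python3 -m creep '[[[-0.0005,0,0],0,0],[[-0.001,0,0],0,0],[[-0.0015,0,0],0,0],[[-0.002,0,0],0,0],[[-0.002,0,0],0,0]]'
python3 -m creep '[[[-0.0005,0,0],0,0],[[-0.001,0,0],0,0],[[-0.001,0,0],0,0]]'
```

```text
time_s: 11.05
eef_pos: [0.5858, -0.0174, 0.03]
tool_rot: [2.086, 2.349, -0.0]
wrist_force: [-1.3, 2.4, -1.2]
grip_width: 0.505
grip_force: 1.1
time_s: 11.35
eef_pos: [0.5859, -0.0177, 0.03]
tool_rot: [-2.086, -2.348, -0.001]
wrist_force: [-0.3, 5.8, -0.4]
grip_width: 0.5
grip_force: 2.6
```

```bash
python3 -m creep '[[[-0.0005,0,0],0,0],[[-0.001,0,0],0,0],[[-0.0015,0,0],0,0],[[-0.0015,0,0],0,0]]'
python3 -m creep '[[[-0.001,0,0],0,0],[[-0.001,0,0],0,0]]'
python3 - <<'E'
from h import *
from rig import grab_frame
rel(-.091,.0,.03,180)
im,d=grab_frame("top"); cv2.imwrite("pics/top4.png",cv2.resize(im[190:290,155:355],None,fx=4,fy=4,interpolation=cv2.INTER_CUBIC))
E
```

```text
time_s: 11.75
eef_pos: [0.5861, -0.0178, 0.03]
tool_rot: [-2.086, -2.346, -0.004]
wrist_force: [-0.4, 10.2, 0.4]
grip_width: 0.496
grip_force: 5.0
time_s: 11.95
eef_pos: [0.5862, -0.0179, 0.03]
tool_rot: [-2.086, -2.345, -0.005]
wrist_force: [-0.5, 13.7, -1.0]
grip_width: 0.5
grip_force: 6.6
t 11.95 bridge xy [-0.093  -0.0008] z 0.03 yawrel 179.88 F [-0.5 13.7 -1. ]
shift [-0.002   0.0008  0.    ] turn -0.12 grip 0.499544477852851
```

View pics/top4.png

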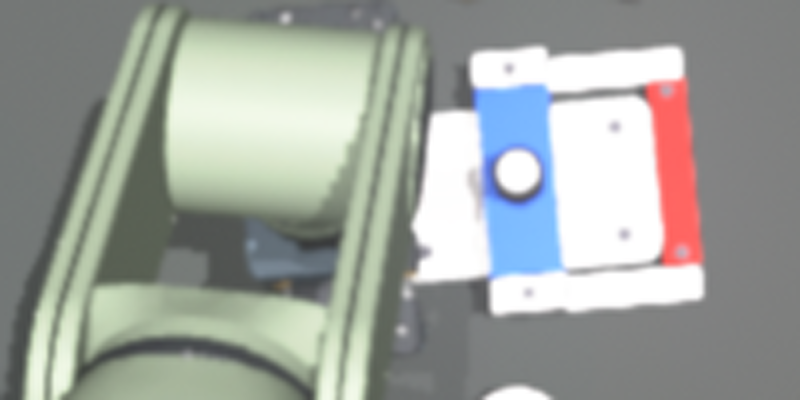

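Flush against the stop (crop x≈655): contact force rises without movement. Backing off, and checking the button housing profile meanwhile.

```bash
python3 -m creep '[[[0.002,0,0],0,0],[[0.004,0,0],0,0],[[0.01,0,0],0,0],[[0.025,0,0],0,0],[[0.04,0,0],0,0],[[0.04,0,-0.04],0,0.5],[[0.04,0,-0.08],0,1],[[0.04,0,-0.12],0,1],[[0.04,0,-0.16],0,1],[[0.04,0,-0.17],0,1]]'
python3 - <<'E'
from h import *
d=np.load("top0.npy")
for v in range(246,272,2):
    print(v,[int(1000*wd("top",[(u,v)],d[v,u])[0,2]) for u in range(400,430,2)])
rel(.2713,-.0761,.2,180)
E
```

```text
time_s: 13.0
eef_pos: [0.5836, 0.0201, 0.2051]
tool_rot: [2.08, 2.345, 0.01]
wrist_force: [0.6, -0.5, -0.3]
grip_width: 0.094
grip_force: 0.0
246 [35, 37, 36, 33, 35, 36, 34, 37, 32, 33, 31, 36, 37, 0, 1]
248 [35, 34, 32, 36, 38, 47, 45, 45, 37, 38, 37, 36, 37, 32, 2]
250 [38, 36, 36, 48, 52, 50, 48, 40, 45, 48, 35, 38, 31, 32, 4]
252 [34, 33, 37, 51, 49, 53, 55, 55, 59, 46, 35, 35, 38, 36, 1]
254 [31, 40, 44, 47, 52, 58, 57, 57, 53, 52, 47, 36, 34, 36, 33]
256 [34, 34, 51, 48, 56, 61, 57, 56, 59, 55, 47, 35, 34, 33, 35]
258 [35, 35, 46, 48, 62, 58, 56, 57, 57, 56, 42, 33, 34, 33, 34]
260 [35, 33, 44, 45, 54, 54, 59, 55, 55, 57, 46, 35, 32, 36, 35]
262 [34, 37, 45, 45, 46, 54, 55, 57, 60, 44, 46, 34, 34, 33, 34]
264 [31, 32, 36, 47, 46, 47, 47, 47, 45, 45, 33, 34, 33, 35, 33]
266 [35, 33, 33, 36, 47, 47, 48, 45, 46, 31, 36, 33, 36, 36, 35]
268 [34, 38, 38, 34, 38, 38, 32, 33, 35, 33, 39, 32, 33, 35, 0]
270 [36, 33, 36, 34, 33, 33, 36, 34, 33, 36, 34, -2, 0, 2, 3]
t 13.0 bridge xy [-0.1311  0.0011] z 0.2051 yawrel 180.05 F [ 0.6 -0.5 -0.3]
shift [-0.4023 -0.0776  0.0048] turn 0.05 grip 0.09355371139076461
```

The button top is at about 57 mm and its housing at 47 mm, so the closed fingertips can press the full 6 mm.

```bash
python3 -m creep '[[[-0.04,-0.01,0],0,1],[[-0.09,-0.02,0],0,1],[[-0.14,-0.03,0],0,1],[[-0.19,-0.04,0],0,1],[[-0.24,-0.05,0],0,1],[[-0.29,-0.06,0],0,1],[[-0.34,-0.07,0],0,1],[[-0.38,-0.075,0],0,1],[[-0.402,-0.078,0],0,1],[[-0.402,-0.078,0],0,1]]'
python3 -c "
from h import *
rel(.2713,-.0761,.092,180)"
```

```text
time_s: 14.0
eef_pos: [0.551, -0.3918, 0.1981]
tool_rot: [-2.089, -2.345, 0.002]
wrist_force: [-0.2, 1.3, 0.8]
grip_width: 0.009
grip_force: 0.0
t 14.0 bridge xy [ 0.2741 -0.08  ] z 0.1981 yawrel 179.82 F [-0.2  1.3  0.8]
shift [0.0027 0.0041 0.1061] turn -0.18 grip 0.00893052312515376
```

```bash
python3 -m creep '[[[0.002,0.003,0.04],0,1],[[0.002,0.003,0.075],0,1],[[0.002,0.003,0.095],0,1],[[0.002,0.003,0.104],0,1],[[0.002,0.003,0.106],0,1],[[0.002,0.003,0.106],0,1],[[0.002,0.003,0.106],0,1]]'
python3 - <<'E'
from h import *
from rig import grab_frame
rel(.2713,-.0761,.076,180)
a,_=grab_frame("scene"); cv2.imwrite("pics/s5.png",cv2.resize(a[200:400,120:380],None,fx=3,fy=3,interpolation=cv2.INTER_CUBIC))
E
```

```text
time_s: 14.7
eef_pos: [0.5552, -0.3873, 0.0956]
tool_rot: [2.084, 2.347, 0.0]
wrist_force: [-0.1, 0.1, 0.6]
grip_width: 0.006
grip_force: 0.0
t 14.7 bridge xy [ 0.2701 -0.0753] z 0.0956 yawrel 180.02 F [-0.1  0.1  0.6]
shift [-0.0011 -0.0008  0.0196] turn 0.02 grip 0.005516461079421022
```

View pics/s5.png

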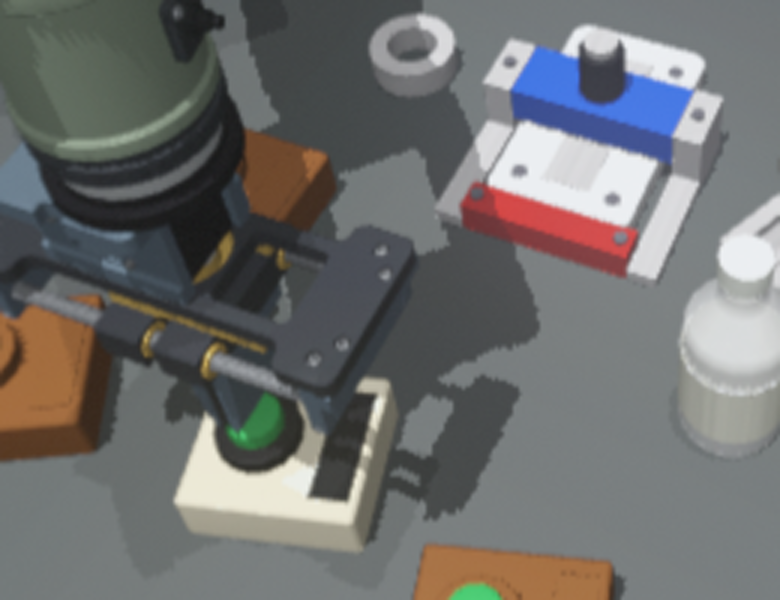

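Run:
```python
from h import *
c=calibration("scene");K=np.array([[c["fx"],0,c["cx"]],[0,c["fy"],c["cy"]],[0,0,1]])
R=cv2.Rodrigues(bot.sense()["tool_rot"])[0];p=bot.sense()["eef_pos"]
T=np.array([[x,y,.025] for x in(-.016,.016) for y in(-.0135,.0135)]+[[0,0,-.06]])@R.T+p
q=cv2.projectPoints(np.r_[T,[[.5546,-.3886,.057]]],np.array(c["rvec"]),np.array(c["tvec"]),K,np.array([c["k1"],0,0,0]))[0].reshape(-1,2)
print(((q-[120,200])*3).round())
print(world("scene",[(120+255/3,200+420/3)],.057), world("scene",[(205,340)],.057))
```

```text
[[199. 414.]
 [248. 432.]
 [235. 360.]
 [283. 377.]
 [199. 294.]
 [245. 411.]]
[[ 0.56190702 -0.39022187  0.057     ]] [[ 0.56190702 -0.39022187  0.057     ]]
```

Run:
```python
from h import *
for n,(x,y) in(("scene",(205,340)),("top",(414,258))):
    im=cv2.imread(f"pics/{n}0.png");h=cv2.cvtColor(im,cv2.COLOR_BGR2HSV)
    m=cv2.inRange(h,(45,90,110),(85,255,255));_,l,s,c=cv2.connectedComponentsWithStats(m)
    k=l[y,x];print(n,c[k],s[k],world(n,[c[k]],.055))
```

```text
scene [203.86813187 338.78754579] [195 330  19  19 273] [[ 0.55811934 -0.38871309  0.055     ]]
top [413.27586207 257.45517241] [407 251  14  14 145] [[ 0.55589541 -0.38833995  0.055     ]]
```

Both cameras agree on the button at about (0.556,-0.3885), under the tips. Pressing now.

```bash
python3 -m creep '[[[0,0,0.006],0,1],[[0,0,0.01],0,1],[[0,0,0.013],0,1],[[0,0,0.015],0,1],[[0,0,0.017],0,1],[[0,0,0.018],0,1],[[0,0,0.018],0,1]]'
python3 -m creep '[[[0,0,0.001],0,1],[[0,0,0.002],0,1],[[0,0,0.002],0,1]]'
```

```text
time_s: 15.45
eef_pos: [0.5542, -0.3871, 0.0765]
tool_rot: [2.086, 2.349, -0.0]
wrist_force: [-1.9, 1.5, 4.4]
grip_width: 0.008
grip_force: 2.4
time_s: 15.75
eef_pos: [0.5542, -0.3871, 0.0762]
tool_rot: [2.085, 2.349, -0.0]
wrist_force: [-3.9, 1.7, 13.3]
grip_width: 0.005
grip_force: 6.3
```

Bottomed out: 13 N with no further travel. One short hold, then straight up and look.

```bash
python3 -m creep '[[[0,0,0.001],0,1],[[0,0,0.001],0,1],[[0,0,0.001],0,1]]'
python3 -m creep '[[[0,0,-0.005],0,1],[[0,0,-0.015],0,1],[[0,0,-0.03],0,1],[[0,0,-0.06],0,1],[[0,0,-0.1],0,1],[[0,0,-0.13],0,1],[[0.0,0.05,-0.15],0,1],[[0,0.1,-0.15],0,1],[[0,0.15,-0.15],0,1],[[0,0.15,-0.15],0,1]]'
python3 - <<'E'
from h import *
from rig import grab_frame
a,_=grab_frame("top");b,_=grab_frame("scene")
c=np.zeros((600,800,3),np.uint8)
c[:400]=cv2.resize(a[140:290,200:500],(800,400));c[400:,:260]=b[200:400,130:390];cv2.imwrite("pics/end.png",c);print(bot.sense()["wrist_force"],bot.sense()["eef_pos"])
E
```

```text
time_s: 16.05
eef_pos: [0.5542, -0.3872, 0.0761]
tool_rot: [2.085, 2.348, -0.0]
wrist_force: [-5.0, 3.7, 16.5]
grip_width: 0.002
grip_force: 8.3
time_s: 17.05
eef_pos: [0.7084, -0.3671, 0.2206]
tool_rot: [2.081, 2.353, 0.003]
wrist_force: [1.1, 0.1, -0.8]
grip_width: 0.005
grip_force: 0.0
[-0.92669635 -0.34644627  0.54044524] [ 0.70413483 -0.36867881  0.22151999]
```

View pics/end.png

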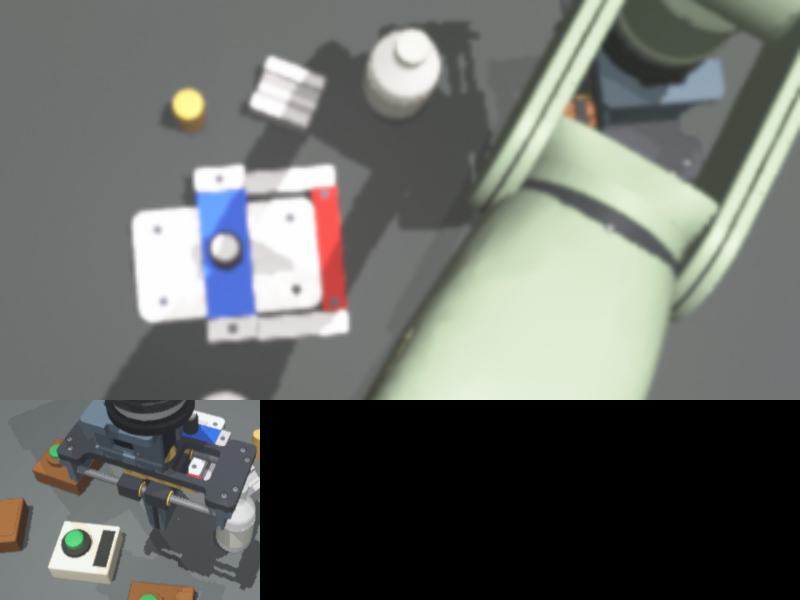

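The plate is flush at the stop (x≈318), the bystanders are in place, the button is up and the robot is clear. Handing in.

```bash
python3 -c "
from rig import ticket
print(ticket.close_job())"
```

```text
the job is handed in; nothing more can be done
None
```

The plate was pushed flat under the bridge until it sat flush against the red stop. The green button on the cream console was then pressed fully down and released, the V-block, pin, ring and bottle were not touched, and the job was handed in at about 17 s.

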